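# Turn the reversible backing arm end for end on its pivot pin

## Robot

A 6-joint arm with a two-finger parallel gripper is mounted at the origin on a cart in front of the work surface, level with it; the furniture and walls round the work are solid. World frame = base frame: x ahead of the robot, y to its left, z up, the work surface at z = 0. Lengths are in m, angles in rad, forces in N, time in s.
With the tool pointing down it reaches from about 0.25 to 0.725 m from the base axis. Payload 4 kg.
Tool frame: the origin (TCP) lies between the finger pads; the fingertips stand arm.tip_extent ahead of it and the grasp point (between the pads) lies 5 mm behind it (arm.tip_extent is the distance from the TCP to the fingertips, in m); z points along the fingers, y is the line along which they close (so a half turn about z gives the same grasp; the last joint's range is limited). The gripper opens to 85 mm and grips with 20 to 120 N. Pads are 22 mm wide; open, the fingers measure 114 mm over their backs; the gripper's body (76 mm by 85 mm) begins 54 mm behind the grasp point. The pads swing forward as they close: fully open they stand 13 mm farther back than shut.
Start: joints at [0, 0.241, 0.005, 1.335, 0, 1.571], TCP at [0.5, -0, 0.245] pointing down, gripper open.
Joint ranges: [-2.72, 2.72], [-1.05, 1.87], [-1.09, 1.28], [-1.99, 2.15], [-1.42, 1.44], [-3.14, 3.14]. Speed limits (rad/s): [2.79, 2.79, 3.14, 3.14, 3.14, 3.14].

## Interface

Orientations are given as a rotation vector (axis times angle).
In Python, from workcell import arm gives the robot as it stands.
- The arm moves only by the tool send_rows, never from a script. Its arguments are lists of equal length, an entry for each row: "offset": the shift along the tool's x, y, z in cm, a list of three; "rotation": the turn, a rotation vector about the tool's x, y, z in degrees, a list of three; "jaw": the closure, from 0 (fully open) to 1 (shut). In form: {"offset": [[dx, dy, dz], ...], "rotation": [[wx, wy, wz], ...], "jaw": [jaw, ...]}. A call has 1 to 5 rows; each row is the pose to reach, as a shift and turn from the pose commanded when the call began, along the tool's axes at that moment; what a row does not reach only later rows make up. A row lasts 1/10 s, in which the tool goes at most 50 mm and 8.59 degrees, less where a joint would pass 70% of its speed; a pose out of reach is approached as far as the arm can. A call with a gripper value outside its range is refused whole. The fingers move at their own pace and stop on an object; "force" is the grip in N (left out, the last holds). Time passes only in rows, so rows that repeat a pose let the fingers close. It gives the time, the measured TCP pose, the force, the opening and the grip force at its end, in the units of the state.
- arm.get_state(): the state, without advancing time (a new reading comes with each control period).
- arm.capture(name): name is "scene" or "side" or "wrist"; returns a dict with "frame" (384x512x3 uint8, red, green, blue), "vfov" (degrees; the focal length in pixels is half the picture's height over the tangent of half this angle, whatever the lens; pixels are square), "cx", "cy" (the principal point, pixels), "xyz" and "orientation" of the camera in the world; the wrist camera has in their place "T_tool_cam" (4x4, takes a point from camera to tool coordinates, whose origin is the TCP and whose axes are the flange's). Camera axes: x right, y down, z forward; pixel columns grow to the right and rows downward; lengths in m; the calibration is good to about 2 mm. A picture is of the moment at which its call begins: read the wrist's pose just before it. There is no depth.
- arm.finish_job(): hands the job in; it is judged then, once.
The state is a dict: "clock": time; "qpos": joint angles; "qvel": joint speeds; "effort": joint torques, N m; "tcp_pos": TCP position; "tcp_rot": TCP orientation; "contact_force": force on the tool from outside, world axes, zero at the start; "torque": the same for the moment, N m; "grip_width": opening from 0.0 (shut) to 1.0 (fully open); "finger_force": force on a finger pad.
Only numpy, scipy, OpenCV 4.12 (cv2) and the standard library are available. Lean on these libraries where they do the work, as an engineer would, in place of code of your own. Each camera call takes 0.05 s, during which the arm holds its last target. There are 200 camera calls.

## Task

Two reversible arms sit on the pivot pins of the blue welding fixture; each should have its copper end over the steel work rest, but one is fitted the wrong way round, with its black end on the rest and its copper end at the pin. Lift that arm off its pin, turn it end for end and refit it on the same pin, lying flat on its seats and straight along its station with the copper end on the rest. Leave the other arm where it is.

Things in the scene. Friction and masses are not known exactly. Their poses are not given: they have to be found in the camera images.
- pin_fixture: Fixed blue plate 250 x 220 x 12 mm, origin under its centre, on the bench. Stations at own y = -65 and +65 mm, each with a pivot collar (48 mm round) at own x = -65 mm (robot's side) and a work rest (36 x 60 mm) at own x = +65 mm, tops 40 mm above the bench. A 12 mm pin with tapered tip rises from the collar to 74 mm. Arms lie on collar and rest along own x, the pin up through a slot.
- turned_arm: The wrongly fitted arm, 0.35 kg: flat bar 222 (own x) x 50 x 12 mm, origin amid its underside. Last 26 mm at +x copper, at -x black; slots through it at x = +65 and -65 mm, 34 mm long (x), 24 mm wide (y). Yellow grip block at its middle, 42 (x) x 26 (y) mm, top 46 mm above the underside. Own +x points along the fixture's -x at first, shall point along its +x. On either station.
- turned_arm_copper_end (a point): Point on the top face of the copper end of the wrongly fitted arm, 105 mm from the arm's middle along its own +x and 12 mm above its underside.
- good_arm: The other arm, exactly alike, already the right way round on the other station: own +x (copper end) along the fixture's +x. Origin: the middle of its underside. To be left alone.

How it is judged:
By the outcome, as a careful person would: the job done as asked, in the order asked, and still so for the second after the job is handed in, with the robot touching nothing.
It also fails if it takes over 35 s, if anything falls off the work surface, if the arm or the gripper's body presses on something with over 40 N, if the wrist force passes 120 N, or if a joint passes its speed limit or range.

## Working session

There is one attempt and no reset: what is moved stays moved. The work goes in short steps, Python scripts to look and compute and a tool call to move; the robot and the scene stay as the last step left them, time stands still between calls to the robot, and variables do not carry over. Pictures are saved under pics/ and viewed, at most 10 in all, crops included, and the job is handed in when it is done.

Besides the shell and the picture viewer there is one more tool, called after "Emit:" in YAML: its name, and indented under it one key for each argument. send_rows: Moves the arm, as the interface text tells. Its arguments: {"type":"object","properties":{"offset":{"type":"array"},"rotation":{"type":"array"},"jaw":{"type":"array"},"force":{"type":"number"}},"required":["offset","rotation","jaw"]}

```bash
ls; mkdir -p pics; cat > h.py <<'E'
import numpy as np, cv2
from scipy.spatial.transform import Rotation as R
from workcell import arm
def cam(name):
    s=arm.get_state(); c=arm.capture(name); f=c["frame"].shape[0]/2/np.tan(np.radians(c["vfov"])/2)
    if "T_tool_cam" in c:
        T=np.eye(4);T[:3,:3]=R.from_rotvec(s["tcp_rot"]).as_matrix();T[:3,3]=s["tcp_pos"];T=T@np.array(c["T_tool_cam"])
        Rm,p=T[:3,:3],T[:3,3]
    else:
        o=np.array(c["orientation"]);p=np.array(c["xyz"])
        Rm=o if o.shape==(3,3) else (R.from_rotvec(o).as_matrix() if o.size==3 else R.from_quat(o).as_matrix())
    return dict(img=c["frame"],f=f,cx=c["cx"],cy=c["cy"],R=Rm,p=p)
def ray(c,uv):
    uv=np.atleast_2d(uv).astype(float)
    d=np.c_[(uv[:,0]-c["cx"])/c["f"],(uv[:,1]-c["cy"])/c["f"],np.ones(len(uv))]@c["R"].T
    return d/np.linalg.norm(d,axis=1)[:,None]
def onz(c,uv,z):
    d=ray(c,uv); return c["p"]+d*((z-c["p"][2])/d[:,2])[:,None]
def tri(c1,u1,c2,u2):
    d1=ray(c1,u1)[0];d2=ray(c2,u2)[0]
    t=np.linalg.lstsq(np.c_[d1,-d2],c2["p"]-c1["p"],rcond=None)[0]
    a=c1["p"]+t[0]*d1;b=c2["p"]+t[1]*d2
    return (a+b)/2,np.linalg.norm(a-b)
def proj(c,P):
    q=(np.atleast_2d(P)-c["p"])@c["R"]
    return np.c_[c["f"]*q[:,0]/q[:,2]+c["cx"],c["f"]*q[:,1]/q[:,2]+c["cy"]]
def save(c,n): cv2.imwrite("pics/"+n,c["img"][:,:,::-1])
E
python3 - <<'E'
from h import *
print(arm.tip_extent, arm.get_state())
import pickle
C={n:cam(n) for n in("scene","side","wrist")}
pickle.dump(C,open("c0.pkl","wb"))
for n,c in C.items(): print(n,c["f"],c["cx"],c["cy"],c["p"],c["R"].round(3).tolist())
print(arm.capture("scene")["orientation"])
a=np.hstack([C["scene"]["img"],C["wrist"]["img"]]);
cv2.imwrite("pics/a.png",cv2.resize(np.vstack([a,np.hstack([C["side"]["img"],0*C["side"]["img"]])]),(800,600),interpolation=cv2.INTER_AREA)[:,:,::-1])
E
```

```text
pics
0.014 {'clock': 0.0, 'qpos': array([-1.36901862e-05,  2.41405956e-01,  3.68153201e-03,  1.33518653e+00,
        6.42242923e-06,  1.57083045e+00]), 'qvel': array([ 0.00031189, -0.00171538,  0.00087181, -0.00274715, -0.00044259,
        0.00045451]), 'effort': array([ 5.50268451e-04, -3.72315860e+01,  2.52406776e+01,  1.67737965e-02,
        2.29149265e-05,  1.14679995e-05]), 'tcp_pos': array([ 4.99381797e-01, -4.97733651e-06,  2.44400139e-01]), 'tcp_rot': array([-2.22043343, -2.22032725,  0.00234053]), 'contact_force': array([-0.487524  , -0.69491372,  0.77845407]), 'torque': array([0.00143722, 0.06492621, 0.01437805]), 'finger_force': 0.0, 'grip_width': 1.0028532537097827}
scene 361.74855505585447 254.70777979730528 195.15693688874757 [0.08987464 0.53427098 0.6095179 ] [[-0.745, -0.42, 0.518], [-0.666, 0.495, -0.558], [-0.021, -0.761, -0.649]]
side 363.0511190033417 249.6797325943212 193.16620947295323 [1.10970725 0.31400176 0.61149897] [[-0.378, 0.581, -0.721], [0.926, 0.237, -0.294], [0.0, -0.779, -0.627]]
wrist 334.4723201902133 257.2559116803609 191.1328625103138 [0.49965237 0.08227085 0.37206189] [[1.0, 0.0, -0.001], [-0.0, -0.948, -0.319], [-0.001, 0.319, -0.948]]
[-0.91415621  2.42982081 -1.10921323]
```

View pics/a.png

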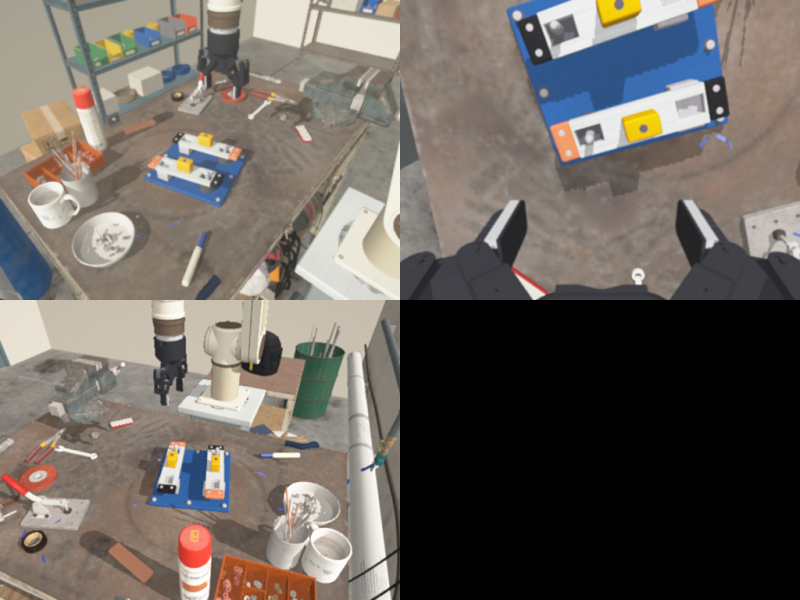

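The lower arm in the wrist view (smaller y) has its copper end at the left, on the robot's side, so it's the one fitted the wrong way round. Next I'll zoom in to pick features.

```bash
python3 - <<'E'
from h import *
import pickle
C=pickle.load(open("c0.pkl","rb"))
def crop(n,x,y,w,h,k): return cv2.resize(C[n]["img"][y:y+h,x:x+w],(w*k,h*k),interpolation=cv2.INTER_CUBIC)
a=crop("scene",180,160,133,100,3); b=crop("side",180,180,133,100,3); c=crop("wrist",180,100,266,100,3)
c=crop("wrist",140,0,266,100,3);d=crop("wrist",140,100,266,100,3)
cv2.imwrite("pics/b.png",np.vstack([np.hstack([a,b]),d])[:,:,::-1])
for n in C:
    hsv=cv2.cvtColor(C[n]["img"],cv2.COLOR_RGB2HSV)
    m=cv2.inRange(hsv,(21,150,120),(32,255,255))
    k,l,s,ce=cv2.connectedComponentsWithStats(m)
    for i in range(1,k):
        if s[i,4]>40: print(n,s[i],ce[i].round(1))
E
```

```text
scene [188  30  14   7  68] [195.4  32.7]
scene [158  39  13   9  74] [164.8  42.3]
scene [125  52  32  21 304] [142.5  61.7]
scene [254 170  17  18 201] [261.8 178.8]
scene [227 202  18  19 234] [235.1 211.1]
side [214 193  13  21 202] [220.  203.7]
side [271 199  11  21 181] [275.6 209.5]
wrist [ 252    0   57   34 1259] [277.6  13.9]
wrist [ 285  140   50   41 1339] [309.6 159.4]
```

View pics/b.png

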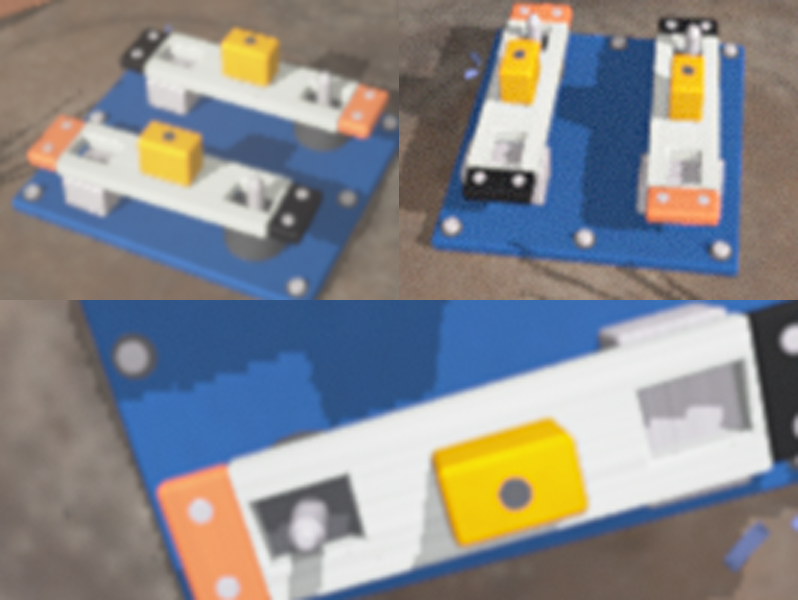

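```bash
python3 - <<'E'
from h import *
import pickle
C=pickle.load(open("c0.pkl","rb"))
W,S,D=C["wrist"],C["scene"],C["side"]
px={"S":lambda x,y:(180+(x+.5)/3-.5,160+(y+.5)/3-.5),"D":lambda x,y:(180+(x-399+.5)/3-.5,180+(y+.5)/3-.5),"W":lambda x,y:(140+(x+.5)/3-.5,100+(y-300+.5)/3-.5)}
w=px["W"]
dot=[(W,w(515,494)),(S,px["S"](252,40)),(D,px["D"](519,57))]
for i,j in((0,1),(0,2),(1,2)): print("dot",tri(*dot[i],*dot[j]))
pin=[(W,w(306,530)),(S,px["S"](323,76))]
print("pin",tri(*pin[0],*pin[1]))
cu=[w(200,511),w(228,587)]
print("scr",onz(W,cu,.052))
print("scr c-s tri",tri(W,cu[0],S,px["S"](356,122)),tri(W,cu[1],S,px["S"](371,93)))
# block top edges, yellow
print("block top corners",onz(W,[w(435,463),w(463,544),w(586,512),w(553,425),],.086))
print("slot pin side",onz(W,[w(250,503),w(349,475),w(365,533),w(268,558)],.052))
print("slot rest side",onz(W,[w(637,391),w(745,361),w(752,425),w(652,460)],.052))
# line fit of arm white lower/upper edges
print("arm edges",onz(W,[w(160,487),w(750,314),w(270,598),w(770,468)],.052))
E
```

```text
dot (array([0.54596695, 0.01039218, 0.08663143]), np.float64(0.0021727106262235275))
dot (array([0.54711222, 0.01071491, 0.08407694]), np.float64(0.00040962333846642304))
dot (array([0.54645242, 0.009588  , 0.08459322]), np.float64(0.0029338223246218637))
pin (array([ 0.48442894, -0.00429655,  0.07261309]), np.float64(0.0011895818851316983))
scr [[ 0.44896748 -0.00325432  0.052     ]
 [ 0.45714262 -0.0297869   0.052     ]]
scr c-s tri (array([ 0.44856484, -0.00423816,  0.0455493 ]), np.float64(0.0018446550031034651)) (array([ 0.4564285 , -0.03047267,  0.05328103]), np.float64(0.00271018575236907))
block top corners [[ 0.52319092  0.02021848  0.086     ]
 [ 0.53216317 -0.00430328  0.086     ]
 [ 0.56804203  0.00554691  0.086     ]
 [ 0.55669121  0.03128963  0.086     ]]
slot pin side [[ 0.46553608 -0.00053513  0.052     ]
 [ 0.49808751  0.00886531  0.052     ]
 [ 0.5033724  -0.01078743  0.052     ]
 [ 0.47094052 -0.0195004   0.052     ]]
slot rest side [[0.58940079 0.03605878 0.052     ]
 [0.62245206 0.045421   0.052     ]
 [0.62720391 0.02523569 0.052     ]
 [0.59626114 0.01384053 0.052     ]]
arm edges [[ 0.43627946  0.00485051  0.052     ]
 [ 0.6222178   0.05973802  0.052     ]
 [ 0.47123449 -0.03373625  0.052     ]
 [ 0.63482369  0.01120537  0.052     ]]
```

Heights agree with the text: block dot at 84–87 mm, pin tip at 73 mm. I'll shift the wrist camera so it sees the whole fixture, which also gives a second viewpoint.

Emit:
send_rows:
  offset:
    - [3, 3, 0]
    - [7, 3, 0]
    - [7, 3, 0]
    - [7, 3, 0]
    - [7, 3, 0]
  rotation:
    - [0, 0, 0]
    - [0, 0, 0]
    - [0, 0, 0]
    - [0, 0, 0]
    - [0, 0, 0]
  jaw: [0, 0, 0, 0, 0]

```text
clock: 0.7
tcp_pos: [0.5297, 0.0695, 0.2451]
tcp_rot: [-2.222, -2.221, 0.001]
contact_force: [-0.2, -0.3, -0.3]
grip_width: 0.998
finger_force: 0.0
```

```bash
python3 - <<'E'
from h import *
import pickle
c=cam("wrist"); pickle.dump(c,open("c1.pkl","wb")); print(c["p"])
im=c["img"][:300,:]
cv2.imwrite("pics/c.png",cv2.resize(im,(800,469),interpolation=cv2.INTER_CUBIC)[:,:,::-1])
E
```

```text
[0.52975148 0.15183062 0.37268512]
```

View pics/c.png

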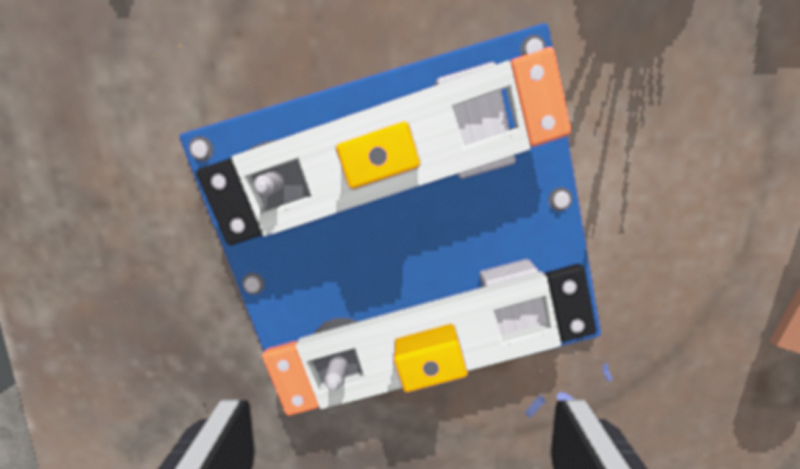

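Whole fixture is visible (coordinates ×0.64 for raw pixels): the good arm is at the top, the turned arm below with its copper end at (285,380) and pin tip at (337,370). Plate screws are at (200,149), (534,46), (252,284) and (561,200).

```bash
python3 - <<'E'
from h import *
import pickle
c=pickle.load(open("c1.pkl","rb")); C=pickle.load(open("c0.pkl","rb")); W=C["wrist"]
k=.64; p=lambda x,y:((x+.5)*k-.5,(y+.5)*k-.5)
w=lambda x,y:(140+(x+.5)/3-.5,100+(y-300+.5)/3-.5)
A=lambda d:np.degrees(np.arctan2(d[1],d[0]))
q=onz(c,[p(200,149),p(534,46),p(252,284),p(561,200)],.014); print("plate screws\n",q.round(4)); print("yaw",A(q[1]-q[0]),A(q[3]-q[2]),"len",np.linalg.norm(q[1]-q[0]),np.linalg.norm(q[3]-q[2]), "centre mid",(q[2]+q[3])/2)
e=onz(c,[p(181,134),p(549,25),p(598,337)],.012);print("plate edge",A(e[1]-e[0]),np.linalg.norm(e[1]-e[0]),np.linalg.norm(e[2]-e[1]),"centre",(e[0]+e[2])/2)
print("dot tri",tri(c,p(431,368),W,w(515,494)))
print("pin tri",tri(c,p(338,364),W,w(306,526)))
d=onz(c,[p(377.5,156),p(431,368)],.086);print("dots",d)
for n,b,z in(("good",[p(218,182),p(237,226),p(537,72),p(548,122)],.053),("turned",[p(283,366),p(297,401),p(570,287),p(577,326)],.053)):
    s=onz(c,b,z);m=(s[0]+s[1])/2,(s[2]+s[3])/2
    print(n,"mid",(m[0]+m[1])/2,"yaw",A(m[1]-m[0]),"len",np.linalg.norm(m[1]-m[0]))
print("pins z.072",onz(c,[p(262,183),p(338,364)],.072))
E
```

```text
plate screws
 [[0.3963 0.1356 0.014 ]
 [0.6119 0.1973 0.014 ]
 [0.4221 0.0425 0.014 ]
 [0.6379 0.1021 0.014 ]]
yaw 15.955011746674089 15.452930316011221 len 0.22425968282977765 0.22395774263977983 centre mid [0.53000795 0.0723135  0.014     ]
plate edge 15.205417150634757 0.24507328538951584 0.21611059870537405 centre [0.53010367 0.07273234 0.012     ]
dot tri (array([0.54719055, 0.0105958 , 0.08463047]), np.float64(0.000236603357732086))
pin tri (array([ 0.48234404, -0.01685945,  0.02205749]), np.float64(2.241277439629621e-06))
dots [[0.5167238  0.13529258 0.086     ]
 [0.54721425 0.01120804 0.086     ]]
good mid [0.51682846 0.1353825  0.053     ] yaw 18.03266020805277 len 0.19604054321927375
turned mid [0.54708984 0.01104162 0.053     ] yaw 16.506384117898836 len 0.19578149110842394
pins z.072 [[0.45062226 0.11977373 0.072     ]
 [0.48909576 0.00716874 0.072     ]]
```

Fixture centre is (0.530, 0.0725) with yaw about 15.6°. The turned arm's middle is (0.547, 0.011) with yaw about 16.3°, and its block top is at about 0.085. The pin should be near (0.485, −0.0075). Next: align over the block.

Emit:
send_rows:
  offset:
    - [-3, 1.7, 0]
    - [-5.9, 1.7, 0]
    - [-5.9, 1.7, 0]
    - [-5.9, 1.7, 0]
    - [-5.9, 1.7, 0]
  rotation:
    - [0, 0, 8.5]
    - [0, 0, 17]
    - [0, 0, 25.5]
    - [0, 0, 34]
    - [0, 0, 42]
  jaw: [0, 0, 0, 0, 0]

```text
clock: 1.25
tcp_pos: [0.5467, 0.0093, 0.2455]
tcp_rot: [2.875, 1.265, -0.0]
contact_force: [0.3, -0.5, -0.6]
grip_width: 0.998
finger_force: 0.0
```

Emit:
send_rows:
  offset:
    - [0, 0, 0]
    - [0, 0, 2]
    - [0, 0, 4]
    - [0, 0, 6]
    - [0, 0, 6]
  rotation:
    - [0, 0, 8.2]
    - [0, 0, 16.4]
    - [0, 0, 24.6]
    - [0, 0, 31.7]
    - [0, 0, 31.7]
  jaw: [0, 0, 0, 0, 0]

```text
clock: 1.75
tcp_pos: [0.5447, 0.0098, 0.1827]
tcp_rot: [-3.11, -0.443, 0.009]
contact_force: [-0.5, -0.4, 0.4]
grip_width: 1.005
finger_force: 0.0
```

```bash
cat >> h.py <<'E'
def rep():
    s=arm.get_state(); M=R.from_rotvec(s["tcp_rot"]).as_matrix()
    print("t %.2f"%s["clock"],"p",s["tcp_pos"].round(4),"yaw x %.2f y %.2f"%tuple(np.degrees(np.arctan2(M[1,:2],M[0,:2]))),"zax",M[:,2].round(4),"F",s["contact_force"].round(1),"q",s["qpos"].round(2),"grip",round(s["grip_width"],3))
    return s,M
E
python3 - <<'E'
from h import *
rep(); c=cam("wrist"); save(c,"d.png")
hsv=cv2.cvtColor(c["img"],cv2.COLOR_RGB2HSV); m=cv2.inRange(hsv,(21,150,120),(32,255,255)); cs,_=cv2.findContours(m,0,2)
for k in cs:
    if cv2.contourArea(k)>200: print(cv2.minAreaRect(k))
E
```

```text
t 1.75 p [0.5447 0.0098 0.1827] yaw x 16.21 y -73.79 zax [-5.9e-03 -2.0e-04 -1.0e+00] F [-0.5 -0.4  0.4] q [ 0.02  0.37  0.01  1.22 -0.    2.88] grip 1.005
((256.5, 189.0), (60.0, 33.0), 90.0)
((85.84615325927734, 182.73077392578125), (61.38434982299805, 52.75524139404297), 78.69007110595703)
```

View pics/d.png

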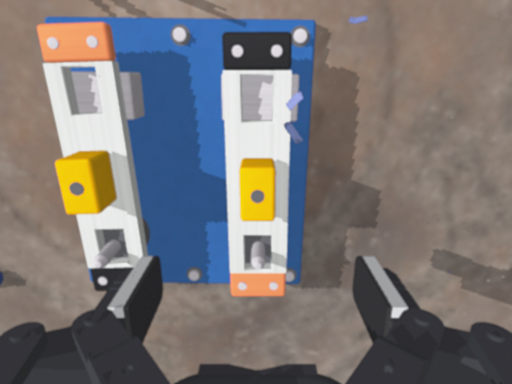

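Tool is aligned: arm axis is vertical at column 257, the block is centred between the fingers, and the fingers are clear of the good arm. Descend, then close.

Emit:
send_rows:
  offset:
    - [0, 0, 3.5]
    - [0, 0, 7]
    - [0, 0, 10]
    - [0, 0, 11.4]
    - [0, 0, 11.4]
  rotation:
    - [0, 0, 0]
    - [0, 0, 0]
    - [0, 0, 0]
    - [0, 0, 0]
    - [0, 0, 0]
  jaw: [0, 0, 0, 0, 0]

```text
clock: 2.3
tcp_pos: [0.546, 0.0105, 0.0703]
tcp_rot: [-3.109, -0.447, 0.005]
contact_force: [-0.4, -0.5, 0.6]
grip_width: 1.0
finger_force: 0.0
```

```bash
python3 - <<'E'
from h import *
rep()
E
```

```text
t 2.30 p [0.546  0.0105 0.0703] yaw x 16.38 y -73.62 zax [-3.1e-03 -1.0e-04 -1.0e+00] F [-0.4 -0.5  0.6] q [ 0.02  0.47 -0.15  0.96 -0.    2.87] grip 1.0
```

Emit:
send_rows:
  offset:
    - [0, 0, 0]
    - [0, 0, 0]
    - [0, 0, 0]
    - [0, 0, 0]
    - [0, 0, 0]
  rotation:
    - [0, 0, 0]
    - [0, 0, 0]
    - [0, 0, 0]
    - [0, 0, 0]
    - [0, 0, 0]
  jaw: [0.3, 0.5, 0.7, 0.8, 0.8]
  force: 50

```text
clock: 2.8
tcp_pos: [0.5479, 0.0109, 0.0725]
tcp_rot: [3.109, 0.445, 0.004]
contact_force: [-0.2, -0.8, 4.5]
grip_width: 0.293
finger_force: 51.6
```

Emit:
send_rows:
  offset:
    - [0, 0, 0]
    - [0, 0, 0]
    - [0, 0, 0]
    - [0, 0, 0]
  rotation:
    - [0, 0, 0]
    - [0, 0, 0]
    - [0, 0, 0]
    - [0, 0, 0]
  jaw: [0.9, 1, 1, 1]

```text
clock: 3.2
tcp_pos: [0.5479, 0.011, 0.0725]
tcp_rot: [3.109, 0.446, 0.004]
contact_force: [-0.8, -1.1, 6.1]
grip_width: 0.294
finger_force: 51.6
```

```bash
python3 - <<'E'
from h import *
rep()
E
```

```text
t 3.20 p [0.5479 0.011  0.0725] yaw x 16.31 y -73.69 zax [ 2.4e-03 -1.0e-04 -1.0e+00] F [-0.8 -1.1  6.1] q [ 0.02  0.47 -0.14  0.96 -0.    2.88] grip 0.294
```

Gripped at 25 mm wide, as expected. Lift straight up.

Emit:
send_rows:
  offset:
    - [0, 0, -0.5]
    - [0, 0, -1.5]
    - [0, 0, -3]
    - [0, 0, -4.5]
    - [0, 0, -6]
  rotation:
    - [0, 0, 0]
    - [0, 0, 0]
    - [0, 0, 0]
    - [0, 0, 0]
    - [0, 0, 0]
  jaw: [1, 1, 1, 1, 1]

```text
clock: 3.7
tcp_pos: [0.5464, 0.0111, 0.1317]
tcp_rot: [-3.11, -0.446, 0.003]
contact_force: [-0.1, 0.2, -3.1]
grip_width: 0.298
finger_force: 50.4
```

Emit:
send_rows:
  offset:
    - [0, 0, -1.5]
    - [0, 0, -3]
    - [0, 0, -4]
    - [0, 0, -4]
    - [0, 0, -4]
  rotation:
    - [0, 0, 0]
    - [0, 0, 0]
    - [0, 0, 0]
    - [0, 0, 0]
    - [0, 0, 0]
  jaw: [1, 1, 1, 1, 1]

```text
clock: 4.2
tcp_pos: [0.5467, 0.011, 0.1709]
tcp_rot: [-3.11, -0.445, 0.001]
contact_force: [-0.4, 0.3, -3.0]
grip_width: 0.295
finger_force: 50.5
```

```bash
python3 - <<'E'
from h import *
rep(); c=cam("wrist"); s=cam("side")
cv2.imwrite("pics/e.png",np.hstack([cv2.resize(c["img"],(400,300)),cv2.resize(s["img"][150:270,160:320],(400,300))])[:,:,::-1])
E
```

```text
t 4.20 p [0.5467 0.011  0.1709] yaw x 16.30 y -73.70 zax [-7.e-04  0.e+00 -1.e+00] F [-0.4  0.3 -3. ] q [ 0.02  0.37 -0.01  1.19  0.    2.88] grip 0.295
```

View pics/e.png

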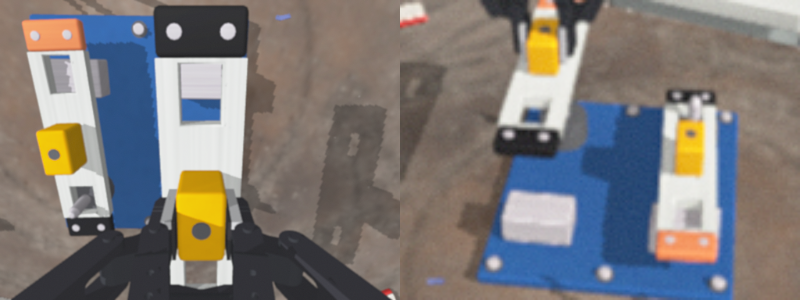

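Arm is held level, and the bare rest and pin shadow are visible. Turn halfway, then measure the bare pin and rest from there.

Emit:
send_rows:
  offset:
    - [0, 0, 0]
    - [0, 0, 0]
    - [0, 0, 0]
    - [0, 0, 0]
    - [0, 0, 0]
  rotation:
    - [0, 0, -4]
    - [0, 0, -12]
    - [0, 0, -20]
    - [0, 0, -28]
    - [0, 0, -36]
  jaw: [1, 1, 1, 1, 1]

```text
clock: 4.8
tcp_pos: [0.5463, 0.011, 0.1702]
tcp_rot: [-2.815, -1.392, 0.003]
contact_force: [0.1, -0.2, -3.3]
grip_width: 0.297
finger_force: 50.5
```

Emit:
send_rows:
  offset:
    - [0, 0, 0]
    - [0, 0, 0]
    - [0, 0, 0]
    - [0, 0, 0]
    - [0, 0, 0]
  rotation:
    - [0, 0, -8]
    - [0, 0, -16]
    - [0, 0, -24]
    - [0, 0, -32]
    - [0, 0, -40]
  jaw: [1, 1, 1, 1, 1]

```text
clock: 5.3
tcp_pos: [0.5463, 0.011, 0.1702]
tcp_rot: [-2.169, -2.271, 0.002]
contact_force: [-0.0, 0.5, -3.8]
grip_width: 0.293
finger_force: 50.5
```

Emit:
send_rows:
  offset:
    - [0, 0, 0]
    - [0, 0, 0]
    - [0, 0, 0]
    - [0, 0, 0]
  rotation:
    - [0, 0, -8]
    - [0, 0, -13.3]
    - [0, 0, -13.3]
    - [0, 0, -13.3]
  jaw: [1, 1, 1, 1]

```text
clock: 5.7
tcp_pos: [0.5466, 0.011, 0.1706]
tcp_rot: [-1.901, -2.5, 0.001]
contact_force: [-0.6, 0.7, -3.8]
grip_width: 0.291
finger_force: 50.5
```

```bash
python3 - <<'E'
from h import *
import pickle
rep(); c=cam("wrist"); s=cam("scene"); d=cam("side"); pickle.dump((c,s,d),open("c2.pkl","wb"))
cv2.imwrite("pics/f.png",np.vstack([cv2.resize(c["img"][:192],(800,300),interpolation=2),np.hstack([cv2.resize(s["img"][150:270,180:340],(400,300),interpolation=2),cv2.resize(d["img"][150:270,160:320],(400,300),interpolation=2)])])[:,:,::-1])
E
```

```text
t 5.70 p [0.5466 0.011  0.1706] yaw x 105.49 y 15.49 zax [-0.0015 -0.     -1.    ] F [-0.6  0.7 -3.8] q [ 0.02  0.38 -0.01  1.19  0.    1.32] grip 0.291
```

View pics/f.png

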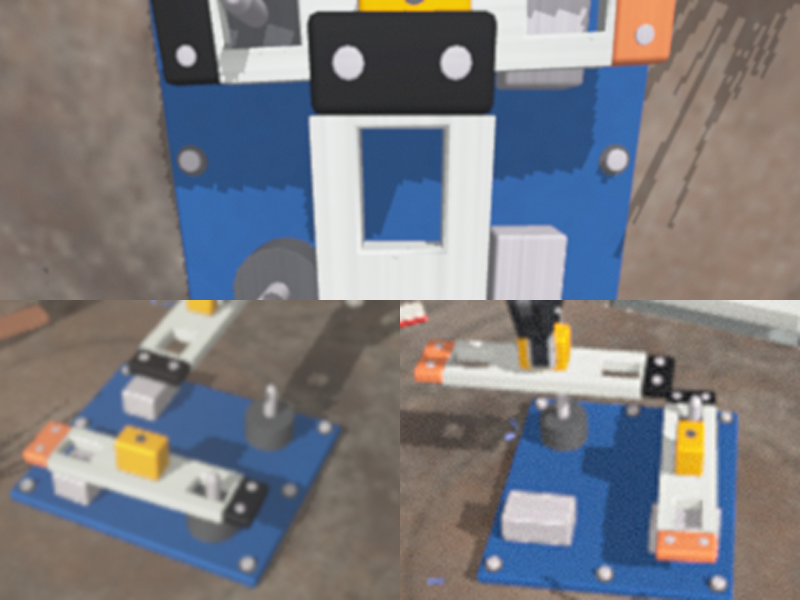

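Both mid plate screws lie level in the wrist view at (191,160) and (617,159), so the fixture yaw is about 15.6°. The pin stands free in the scene view at (271,388). Zooming on the pin and rest.

```bash
python3 - <<'E'
from h import *
import pickle
c,s,d=pickle.load(open("c2.pkl","rb"))
z=lambda i,x,y,w,h,k:cv2.resize(i["img"][y:y+h,x:x+w],(w*k,h*k),interpolation=cv2.INTER_CUBIC)
a=z(c,140,140,100,70,4); b=z(c,300,140,100,70,4); e=z(s,260,170,50,40,8); f=z(d,200,175,50,40,8)
cv2.imwrite("pics/g.png",np.vstack([np.hstack([a,b]),np.hstack([e,f])])[:,:,::-1])
E
```

```text
(no output)
```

View pics/g.png

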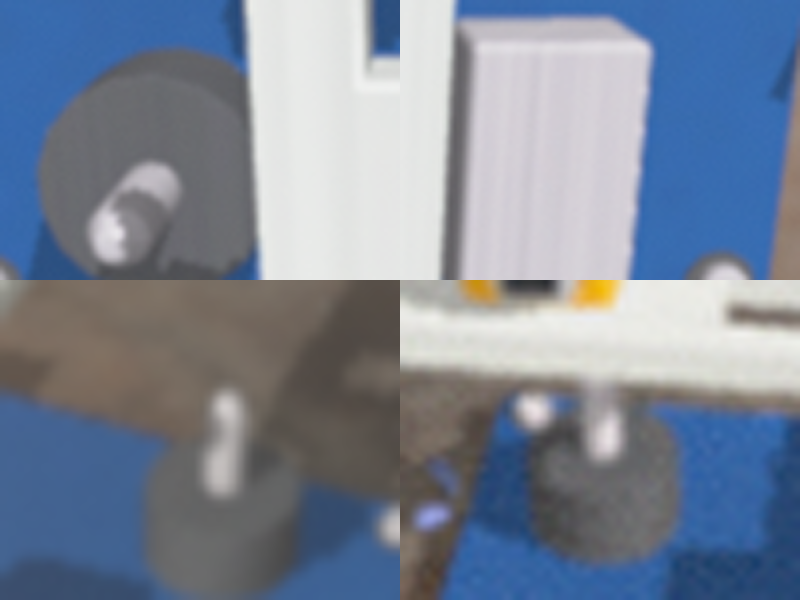

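Wrist crop: collar top circle centred near (147,180), pin base near (150,187), tip near (110,238). The scene and side crops show the pin base at (222,487) and (604,455).

```bash
python3 - <<'E'
from h import *
import pickle
c,s,d=pickle.load(open("c2.pkl","rb"))
w=lambda x,y:(140+(x+.5)/4-.5,140+(y+.5)/4-.5); r=lambda x,y:(300+(x-400+.5)/4-.5,140+(y+.5)/4-.5)
sc=lambda x,y:(260+(x+.5)/8-.5,170+(y-280+.5)/8-.5); sd=lambda x,y:(200+(x-400+.5)/8-.5,175+(y-280+.5)/8-.5)
print("tip tri w-s",tri(c,w(110,238),s,sc(228,392)))
print("base tri w-s",tri(c,w(150,187),s,sc(222,484)), "w-d",tri(c,w(150,187),d,sd(604,450)))
print("collar c",onz(c,w(147,180),.04),"collar pts diam",onz(c,[w(38,170),w(147,72)],.04))
print("tip z.074",onz(c,w(110,238),.073))
t=np.radians(15.6);u=np.array([np.cos(t),np.sin(t)]);n=np.array([-u[1],u[0]])
q=onz(c,[r(474,50),r(652,48)],.04)[:,:2]; print("rest far corners",q,"len",np.linalg.norm(q[1]-q[0]),"yaw",np.degrees(np.arctan2(*(q[1]-q[0])[::-1])),"rest c",q.mean(0)-.03*n)
k=1.5625;m=onz(c,[((191+.5)/k-.5,(160+.5)/k-.5),((617+.5)/k-.5,(159+.5)/k-.5)],.014)[:,:2]
print("mid screws",m,"yaw",np.degrees(np.arctan2(*(m[1]-m[0])[::-1])),"centre",m.mean(0),"station pin",m.mean(0)-.065*u-.065*n,"station mid",m.mean(0)-.065*n)
E
```

```text
tip tri w-s (array([ 0.48410592, -0.00568161,  0.0757057 ]), np.float64(0.002440412975370192))
base tri w-s (array([ 0.48416876, -0.0067073 ,  0.04018808]), np.float64(8.245749962742693e-05)) w-d (array([ 0.4840351 , -0.00720314,  0.03908958]), np.float64(0.00022958999762560183))
collar c [[ 0.48329063 -0.00543972  0.04      ]] collar pts diam [[ 0.46168594 -0.00923289  0.04      ]
 [ 0.47899355  0.01650423  0.04      ]]
tip z.074 [[ 0.48430938 -0.00568414  0.073     ]]
rest far corners [[0.58518968 0.05049532]
 [0.61864158 0.06017715]] len 0.03482480453884579 yaw 16.141793972869202 rest c [0.60998322 0.02644136]
mid screws [[0.42233152 0.04293837]
 [0.63832327 0.10330278]] yaw 15.6143770859244 centre [0.5303274  0.07312058] station pin [ 0.48520162 -0.00696478] station mid [0.54780719 0.01051501]
```

The pin is at (0.4845, −0.0065) and checks out three ways, with fixture yaw 15.6° and station middle (0.547, 0.011), which is right where the tool axis is. Finish the remaining 90°.

Emit:
send_rows:
  offset:
    - [0, 0, 0]
    - [0, 0, 0]
    - [0, 0, 0]
    - [0, 0, 0]
    - [0, 0, 0]
  rotation:
    - [0, 0, -4]
    - [0, 0, -12]
    - [0, 0, -20]
    - [0, 0, -28]
    - [0, 0, -36]
  jaw: [1, 1, 1, 1, 1]

```text
clock: 6.35
tcp_pos: [0.547, 0.011, 0.1713]
tcp_rot: [-1.026, -2.969, 0.0]
contact_force: [0.7, -0.4, -3.2]
grip_width: 0.293
finger_force: 50.4
```

Emit:
send_rows:
  offset:
    - [0, 0, 0]
    - [0, 0, 0]
    - [0, 0, 0]
    - [0, 0, 0]
    - [0, 0, 0]
  rotation:
    - [0, 0, -8]
    - [0, 0, -16]
    - [0, 0, -24]
    - [0, 0, -32]
    - [0, 0, -40]
  jaw: [1, 1, 1, 1, 1]

```text
clock: 6.85
tcp_pos: [0.547, 0.011, 0.1713]
tcp_rot: [0.052, -3.141, -0.0]
contact_force: [0.3, 0.7, -3.1]
grip_width: 0.297
finger_force: 50.5
```

Emit:
send_rows:
  offset:
    - [0, 0, 0]
    - [0, 0, 0]
    - [0, 0, 2]
    - [0, 0, 4]
    - [0, 0, 4]
  rotation:
    - [0, 0, -7]
    - [0, 0, -14]
    - [0, 0, -14]
    - [0, 0, -14]
    - [0, 0, -14]
  jaw: [1, 1, 1, 1, 1]

```text
clock: 7.35
tcp_pos: [0.5446, 0.0109, 0.1285]
tcp_rot: [0.425, -3.106, -0.001]
contact_force: [-0.4, 0.6, -3.4]
grip_width: 0.299
finger_force: 50.3
```

```bash
python3 - <<'E'
from h import *
import pickle
rep(); c=cam("wrist"); s=cam("scene"); d=cam("side"); pickle.dump((c,s,d),open("c3.pkl","wb"))
cv2.imwrite("pics/i.png",np.vstack([cv2.resize(c["img"][:192],(800,300),interpolation=2),np.hstack([cv2.resize(s["img"][150:270,180:340],(400,300),interpolation=2),cv2.resize(d["img"][150:270,160:320],(400,300),interpolation=2)])])[:,:,::-1])
E
```

```text
t 7.35 p [0.5446 0.0109 0.1285] yaw x -164.44 y 105.56 zax [-6.3e-03 -1.0e-04 -1.0e+00] F [-0.4  0.6 -3.4] q [ 0.02  0.41 -0.07  1.1  -0.   -0.25] grip 0.299
```

View pics/i.png

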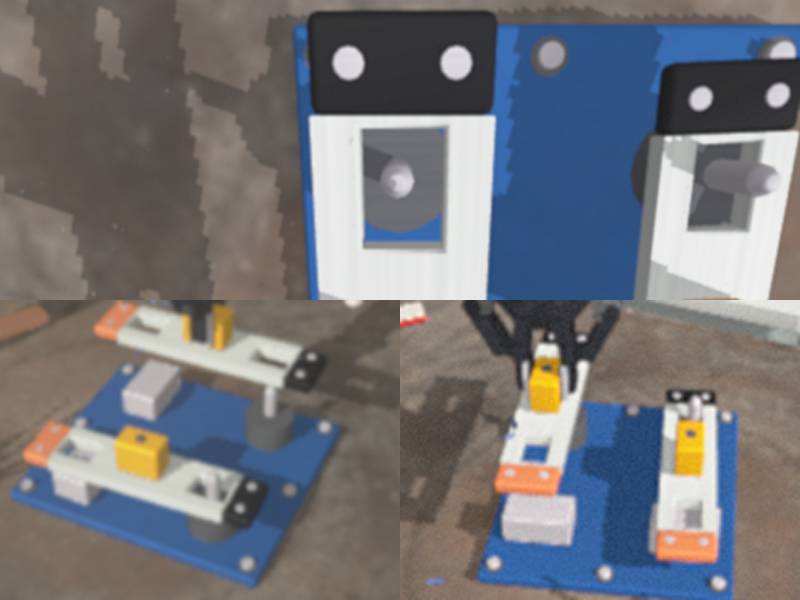

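The pin tip (399,180) shows inside the slot (362–446, 128–245) of the black end, the copper end is over the rest, and lateral error is about 1 mm. Lower with a 0.5 mm correction and watch the force.

Emit:
send_rows:
  offset:
    - [0, -0.05, 0]
    - [0, -0.05, 1]
    - [0, -0.05, 2]
    - [0, -0.05, 3]
    - [0, -0.05, 3.5]
  rotation:
    - [0, 0, 0]
    - [0, 0, 0]
    - [0, 0, 0]
    - [0, 0, 0]
    - [0, 0, 0]
  jaw: [1, 1, 1, 1, 1]

```text
clock: 8.0
tcp_pos: [0.546, 0.0105, 0.0945]
tcp_rot: [0.426, -3.11, -0.001]
contact_force: [0.4, -0.5, -1.7]
grip_width: 0.296
finger_force: 50.5
```

Emit:
send_rows:
  offset:
    - [0, 0, 0.5]
    - [0, 0, 1]
    - [0, 0, 1.5]
    - [0, 0, 1.9]
    - [0, 0, 1.9]
  rotation:
    - [0, 0, 0]
    - [0, 0, 0]
    - [0, 0, 0]
    - [0, 0, 0]
    - [0, 0, 0]
  jaw: [1, 1, 1, 1, 1]

```text
clock: 8.5
tcp_pos: [0.5467, 0.0105, 0.0767]
tcp_rot: [0.426, -3.111, -0.0]
contact_force: [-1.3, 0.8, -3.1]
grip_width: 0.295
finger_force: 50.5
```

```bash
python3 - <<'E'
from h import *
rep()
E
```

```text
t 8.50 p [0.5467 0.0105 0.0767] yaw x -164.40 y 105.60 zax [-0.0011  0.     -1.    ] F [-1.3  0.8 -3.1] q [ 0.02  0.46 -0.14  0.97  0.   -0.25] grip 0.295
```

Emit:
send_rows:
  offset:
    - [0, 0, 0.1]
    - [0, 0, 0.2]
    - [0, 0, 0.3]
    - [0, 0, 0.4]
    - [0, 0, 0.4]
  rotation:
    - [0, 0, 0]
    - [0, 0, 0]
    - [0, 0, 0]
    - [0, 0, 0]
    - [0, 0, 0]
  jaw: [1, 1, 1, 1, 1]

```text
clock: 9.0
tcp_pos: [0.5471, 0.0105, 0.0732]
tcp_rot: [0.426, -3.112, -0.0]
contact_force: [-0.0, 0.6, -3.6]
grip_width: 0.29
finger_force: 50.5
```

```bash
python3 - <<'E'
from h import *
rep()
E
```

```text
t 9.00 p [0.5471 0.0105 0.0732] yaw x -164.40 y 105.60 zax [-1.e-04  0.e+00 -1.e+00] F [-0.   0.6 -3.6] q [ 0.02  0.47 -0.14  0.96  0.   -0.25] grip 0.29
```

Emit:
send_rows:
  offset:
    - [0, 0, 0.05]
    - [0, 0, 0.1]
    - [0, 0, 0.15]
    - [0, 0, 0.2]
    - [0, 0, 0.2]
  rotation:
    - [0, 0, 0]
    - [0, 0, 0]
    - [0, 0, 0]
    - [0, 0, 0]
    - [0, 0, 0]
  jaw: [1, 1, 1, 1, 1]

```text
clock: 9.5
tcp_pos: [0.5473, 0.0105, 0.0725]
tcp_rot: [-0.426, 3.112, -0.0]
contact_force: [-3.5, 0.1, 5.7]
grip_width: 0.297
finger_force: 51.8
```

```bash
python3 - <<'E'
from h import *
rep()
E
```

```text
t 9.50 p [0.5473 0.0105 0.0725] yaw x -164.40 y 105.60 zax [ 9.e-04  0.e+00 -1.e+00] F [-3.5  0.1  5.7] q [ 0.02  0.47 -0.14  0.96  0.   -0.25] grip 0.297
```

Seated: force has reversed to +6 N at z 0.0725, the same height as when the arm was gripped. Release, then rise.

Emit:
send_rows:
  offset:
    - [0, 0, -0.1]
    - [0, 0, -0.1]
    - [0, 0, -0.1]
    - [0, 0, -0.1]
    - [0, 0, -0.1]
  rotation:
    - [0, 0, 0]
    - [0, 0, 0]
    - [0, 0, 0]
    - [0, 0, 0]
    - [0, 0, 0]
  jaw: [0.75, 0.7, 0.5, 0.3, 0.2]

```text
clock: 10.0
tcp_pos: [0.5475, 0.0105, 0.0724]
tcp_rot: [-0.426, 3.112, -0.0]
contact_force: [0.1, 1.1, 0.2]
grip_width: 0.791
finger_force: 0.0
```

Emit:
send_rows:
  offset:
    - [0, 0, 0]
    - [0, 0, 0]
    - [0, 0, -1]
    - [0, 0, -3]
    - [0, 0, -5]
  rotation:
    - [0, 0, 0]
    - [0, 0, 0]
    - [0, 0, 0]
    - [0, 0, 0]
    - [0, 0, 0]
  jaw: [0.1, 0.1, 0.1, 0.1, 0.1]

```text
clock: 10.5
tcp_pos: [0.5469, 0.0105, 0.1232]
tcp_rot: [0.426, -3.112, -0.0]
contact_force: [-0.3, 0.0, -0.4]
grip_width: 0.896
finger_force: 0.0
```

Emit:
send_rows:
  offset:
    - [0, 0, -3]
    - [0, 0, -6]
    - [0, 0, -9]
    - [0, 0, -11]
    - [0, 0, -11]
  rotation:
    - [0, 0, 0]
    - [0, 0, 0]
    - [0, 0, 0]
    - [0, 0, 0]
    - [0, 0, 0]
  jaw: [0.1, 0.1, 0.1, 0.1, 0.1]

```text
clock: 11.0
tcp_pos: [0.5492, 0.0106, 0.2368]
tcp_rot: [-0.425, 3.105, -0.001]
contact_force: [0.1, 0.3, 0.4]
grip_width: 0.9
finger_force: 0.0
```

```bash
python3 - <<'E'
from h import *
import pickle
rep(); c=cam("wrist"); s=cam("scene"); d=cam("side"); pickle.dump((c,s,d),open("c4.pkl","wb"))
cv2.imwrite("pics/j.png",np.vstack([cv2.resize(c["img"][:240,100:420],(400,300),interpolation=2)if 0 else np.hstack([cv2.resize(c["img"][:240,130:450],(400,300),interpolation=2),cv2.resize(c["img"],(400,300),interpolation=3)]),np.hstack([cv2.resize(s["img"][150:270,180:340],(400,300),interpolation=2),cv2.resize(d["img"][150:270,160:320],(400,300),interpolation=2)])])[:,:,::-1])
E
```

```text
t 11.00 p [0.5492 0.0106 0.2368] yaw x -164.40 y 105.60 zax [ 8.1e-03  2.0e-04 -1.0e+00] F [0.1 0.3 0.4] q [ 0.02  0.34  0.11  1.34 -0.   -0.25] grip 0.9
```

View pics/j.png

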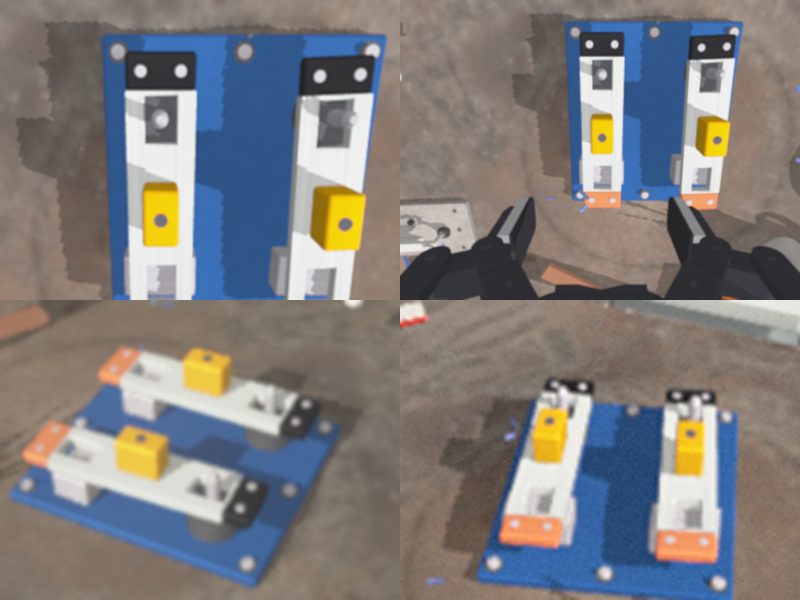

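The arm sits on its pin and rest, parallel to the plate, with copper on the rest. The good arm is unmoved. One numeric check, then hand in.

Emit:
send_rows:
  offset:
    - [0, 0, 0]
    - [0, 0, 0]
    - [0, 0, 0]
  rotation:
    - [0, 0, 0]
    - [0, 0, 0]
    - [0, 0, 0]
  jaw: [0.1, 0.1, 0.1]

```text
clock: 11.45
tcp_pos: [0.5467, 0.0105, 0.2313]
tcp_rot: [0.426, -3.111, -0.0]
contact_force: [0.0, 0.4, 0.4]
grip_width: 0.898
finger_force: 0.0
```

```bash
python3 - <<'E'
from h import *
import pickle
c,s,d=pickle.load(open("c4.pkl","rb"))
w=lambda x,y:(130+(x+.5)*.8-.5,(y+.5)*.8-.5); f=lambda x,y:((x-400+.5)*1.28-.5,(y+.5)*1.28-.5)
sc=lambda x,y:(180+(x+.5)/2.5-.5,150+(y-300+.5)/2.5-.5);sd=lambda x,y:(160+(x-400+.5)/2.5-.5,150+(y-300+.5)/2.5-.5)
print("dot",tri(c,w(161,220),s,sc(207,352)),tri(c,w(161,220),d,sd(549,422)))
b=onz(c,[w(140,71),w(181,70)],.053).mean(0);k=onz(c,[f(590,200),f(612,200)],.053).mean(0)
print(b,k,"yaw",np.degrees(np.arctan2(*(k-b)[1::-1])),"mid",(b+k)/2)
rep()
E
```

```text
dot (array([0.54647968, 0.01121467, 0.09407142]), np.float64(0.0015551927556421014)) (array([0.54836299, 0.01116475, 0.08559563]), np.float64(0.0008279400835780878))
[ 0.45405346 -0.01516821  0.053     ] [0.64266323 0.03673046 0.053     ] yaw 15.385001109917138 mid [0.54835835 0.01078113 0.053     ]
t 11.45 p [0.5467 0.0105 0.2313] yaw x -164.40 y 105.60 zax [-1.9e-03 -1.0e-04 -1.0e+00] F [0.  0.4 0.4] q [ 0.02  0.34  0.11  1.34 -0.   -0.25] grip 0.898
```

The side view gives 86 mm but my hand-picked scene point gives 94. I'll compare the yellow blob centroids with those from the start.

```bash
python3 - <<'E'
from h import *
for n in("scene","side"):
    c=cam(n);m=cv2.inRange(cv2.cvtColor(c["img"],cv2.COLOR_RGB2HSV),(21,150,120),(32,255,255))
    k,l,s,ce=cv2.connectedComponentsWithStats(m)
    for i in range(1,k):
        if s[i,4]>100 and s[i,1]>150: print(n,s[i],ce[i].round(1))
E
```

```text
scene [254 170  17  18 196] [261.2 178.6]
scene [227 202  18  19 228] [235.  211.3]
side [214 194  12  21 204] [219.7 204.1]
side [271 199  10  21 182] [275.6 209.5]
```

Both blobs are within 0.6 px of where they started, so the turned arm is fully seated at its original height and the good arm hasn't moved.

```bash
python3 -c "
from workcell import arm
print(arm.finish_job())"
```

```text
the job is handed in; nothing more can be done
None
```

I turned the wrongly fitted arm end for end and refitted it on the same pin, flat and straight with its copper end on the rest; the other arm is unmoved and the job was handed in at about 11.5 s, verdict not shown.

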